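# Dock the snack cup and twist off its cap

## Robot

A 6-joint arm with a two-finger parallel gripper is mounted at the origin on the work surface. World frame = base frame: x ahead of the robot, y to its left, z up, the work surface at z = 0. Lengths are in m, angles in rad, forces in N, time in s.
With the tool pointing down it reaches from about 0.3 to 0.875 m from the base axis. Payload 6.4 kg.
Tool frame: the origin (TCP) lies between the finger pads; the fingertips stand env.tips_ahead ahead of it and the grasp point (between the pads) lies 11 mm behind it (env.tips_ahead is the distance from the TCP to the fingertips, in m); z points along the fingers, y is the direction in which the jaws open and shut (so a half turn about z gives the same grasp; the last joint's range is limited). The gripper opens to 88 mm and grips with 3 to 60 N. Pads are 18 mm wide; open, the fingers measure 123 mm over their backs; the gripper's body (75 mm by 187 mm) begins 45 mm behind the grasp point.
Start: joints at [-1.504, 0.181, 1.607, -0, 1.354, -0.206], TCP at [0.155, -0.554, 0.247] pointing down, gripper open.
Joint ranges: [-2.99, 2.99], [-0.89, 2.07], [0.3, 2.58], [-1.14, 4.28], [0, 2.63], [-3.12, 3.12]. Speed limits (rad/s): [2.57, 2.57, 3.01, 3.14, 3.14, 3.14].

## Interface

Orientations are given as a unit quaternion [x, y, z, w].
In Python, from rig import env gives the robot as it stands.
- The arm moves only by the tool play_rows, never from a script. Its argument "rows" is a list that holds one entry, the list of rows, each a list of 6 numbers: the shift along the tool's x, y, z in m, then the turn, a rotation vector about the tool's x, y, z in degrees. A call has 1 to 20 rows; each row shifts and turns the commanded pose from where the row before left it, along the tool's axes as they then stand; what a row does not reach is not made up. A row lasts 1/12 s, in which the tool goes at most 41.7 mm and 7.16 degrees, less where a joint would pass 70% of its speed; a pose out of reach is approached as far as the arm can. A call with a gripper value outside its range is refused whole. "gripper" is the closure, from 0 (fully open) to 1 (shut), set as the call begins (left out, the last holds). The fingers move at their own pace and stop on an object; "squeeze" is the grip in N (left out, the last holds). Time passes only in rows, so rows that do not move let the fingers close. It gives the time, the measured TCP pose, the force and the opening at its end, in the units of the state.
- env.get_state(): the state, without advancing time (a new reading comes with each control period).
- env.read_camera(name): name is "scene" or "side" or "wrist"; returns a dict with "pixels" (400x640x3 uint8, blue, green, red), "range_z" (400x640 float32, m along the optical axis (not along the pixel's ray), 0 where there is no reading), "camera_matrix" (3x3 intrinsics, pixels), "rvec" (rotation vector, rad) and "tvec" (3), from world to camera coordinates, as OpenCV has them; the wrist camera has in their place "mount" (4x4, takes a point from camera to tool coordinates, whose origin is the TCP and whose axes are the flange's). Camera axes: x right, y down, z forward; pixel columns grow to the right and rows downward; lengths in m; the calibration is good to about 2 mm. A picture is of the moment at which its call begins: read the wrist's pose just before it.
- env.finish_job(): hands the job in, once; it reports no verdict.
Trained networks look in a picture, given as the dict that the camera call returned (one of the last four; its "shot" number tells which), for a name from the list of things; names that differ only in an ending like _2 or _b are one class to them, and where a whole thing is asked for, a point or a joint stands for the part that bears it (a point fixed in the world has none). Each returns a list of dicts, best first, with "p" (0 to 1); they miss things now and then, are a little off and sometimes report something else, mostly with a low value. They report only what shows in the picture. A call takes as long as a camera call. They do not tell look-alikes from the thing itself.
- env.cut_out(query, picture): "region" (400x640 bool, what is visible of it) and "at" ([row, column] in pixels, amid what is visible of it).
The state is a dict: "time_s": time; "qpos": joint angles; "qd": joint speeds; "effort": joint torques, N m; "position": TCP position; "orientation": TCP orientation; "contact_force": force on the tool from outside, world axes, zero at the start; "wrist_torque": the same for the moment, N m; "finger_gap": finger opening in m.
Only numpy, scipy, OpenCV 4.12 (cv2) and the standard library are available. Lean on these libraries where they do the work, as an engineer would, in place of code of your own. Each camera call takes 0.05 s, during which the arm holds its last target.

## Task

Set the closed steel snack cup fully home and upright in the grey dock, with its two ears between the dock's guide posts so that it cannot turn, then twist the tight cap anticlockwise until it comes free and lift it straight up, leaving the cup seated. Finish while still holding the cap level and centred just above the cup, its plug a centimetre or two clear of the rim: do not put it down or let go. Leave the other things on the dresser where they are.

Things in the scene. Friction and masses are not known exactly. Their poses are not given: they have to be found in the camera images.
- cup: Round steel snack cup, loose, capped, 80 mm tall; outer radius 26 mm at the foot, 33 at height 50, 36 at the rim. Origin: centre of underside; z up. Two ears along its own +x and -x reach 51 mm from the axis, 8 mm thick (along y), 46 to 60 mm high. A half turn about z is the same. Capped 0.2 to 0.4 kg; may be carried by the cap's bar. Standing free it turns with the cap.
- cup_rim (a point): Centre of the cup's rim, 80 mm above the cup's origin, where the cap's disc rests when closed. Inside the mouth, at the cup's +y and -y, two small tabs hold down the lugs of the closed cap.
- cap: Steel twist cap: disc of radius 37 mm, 6 mm thick. Origin: centre of the disc's underside, at the rim when closed. Below it a plug of radius 22.5 mm reaches 18 mm down into the cup, with two lugs at the cap's +y and -y locked under the cup's tabs. Locked, it has about 1 mm of play up and down and 2 mm sideways.
- cap_bar (a point): Middle of the upright finger bar on the cap, 21 mm above the cap's origin. The bar lies along the cap's x axis: 60 mm long, 16 mm wide (along y), from 6 to 36 mm above the cap's origin. Grip it across its width. At the start it is parallel to the cup's ears.
- thread (a joint): Turn of the thread ring in the cup, driven by the cap's lugs (rad): 0 closed, grows anticlockwise seen from above, hard stop at 1.6. Drags with 0.14 N m and stays where left. The cap lifts off from about 0.8; 1.0 to 1.5 is good. It lags the cap by up to 0.1, and the cup turns up to 0.17 in the dock before the posts brace it: turn the cap 1.4 to 1.5 from seated.
- dock: Grey plastic cup dock, fixed: base plate 116 (x) by 90 mm (y), 6 mm thick, with a round tapered well. Origin: centre of its underside; z up; a half turn about z is the same. At its own +x and -x, 41 to 53 mm from the axis, stands a pair of guide posts 65 mm high over the origin with a 16 mm gap (along y) that takes an ear of the cup.
- dock_seat (a point): Centre of the well's floor, 8 mm above the dock's origin: the seated cup's origin lies here. The well's mouth is 40 mm higher, with an inner radius of about 34.7 mm; it narrows with the cup's taper, leaving 2 to 3 mm all round.
- pacifier: Pacifier, 40 x 30 mm shield, 42 mm tall, loose bystander; origin centre of underside.
- teether: Flat wooden teething ring, 62 mm across, 12 mm thick, loose bystander; origin centre of underside.
- cream_tub: Round white tub with lid, 60 mm across, 60 mm tall, loose bystander; origin centre of underside.
- milk_bottle: Clear baby bottle, 56 mm across, 130 mm tall, loose bystander; origin centre of underside.
- baby_spoon: Grey spoon, 140 mm long, lying flat, loose bystander.
Mind the look-alikes: they are no part of the job. Leave any green look-alike of the cap alone. Leave any yellow look-alike of the cup alone.

How it is judged:
On the way, in this order (a step that is already met when the one before it is completed fails the run):
1. the cup is home in the dock with its cap still on and locked (z of cup in the frame of dock below 0.0115 m and horizontal distance between cup and dock below 0.005 m and angle between cup's own z axis and vertical below 0.08 rad and z of cap in the frame of cup below 0.084 m and value of joint thread below 0.4 rad), for 0.2 s.
2. the cap is twisted free while the cup stays home in the dock (z of cup in the frame of dock below 0.0115 m and horizontal distance between cup and dock below 0.005 m and angle between cup's own z axis and vertical below 0.08 rad and value of joint thread above 0.75 rad), for 0.1 s.
At the end, for the whole second after the job is handed in: The cup is home in the dock (within 3.5 mm of full depth, 5 mm of centre, upright within 0.08 rad); the cap is held by the fingers alone, still, level within 0.15 rad, within 15 mm of the cup's axis, its disc 20 to 55 mm above the rim (plug 2 to 37 mm clear of it), not touching the cup (z of cup in the frame of dock below 0.0115 m and horizontal distance between cup and dock below 0.005 m and angle between cup's own z axis and vertical below 0.08 rad and z of cap in the frame of cup between 0.1 and 0.135 m and horizontal distance between cap and cup below 0.015 m and angle between cap's own z axis and vertical below 0.15 rad and contact force between cap and the fingers above 1 N and contact force between cap and cup below 0.05 N and linear speed of cap below 0.02 m/s); the arm keeps its last pose, push and grip.
It fails at once if one of the other loose things was moved more than 3 cm (distance of any of pacifier, teether, cream_tub, milk_bottle, baby_spoon from where it was at the start of the episode above 0.03 m).
It also fails if it takes over 48 s, if anything falls off the work surface, if the arm or the gripper's body presses on something with over 40 N, if the wrist force passes 120 N, or if a joint passes its speed limit or range.

## Working session

There is one attempt and no reset: what is moved stays moved. The work goes in short steps, Python scripts to look and compute and a tool call to move; the robot and the scene stay as the last step left them, time stands still between calls to the robot, and variables do not carry over. Pictures are saved under pics/ and viewed, and the job is handed in when it is done.

Besides the shell and the picture viewer there is one more tool, called after ">>>" in YAML: its name, and indented under it one key for each argument. play_rows: Moves the arm, as the interface text tells. Its arguments: {"type":"object","properties":{"rows":{"type":"array","items":{"type":"array","items":{"type":"array","items":{"type":"number"}}}},"gripper":{"type":"number"},"squeeze":{"type":"number"}},"required":["rows"]}

```bash
ls; mkdir -p pics; cat > h.py <<'E'
import numpy as np, cv2
from rig import env
from scipy.spatial.transform import Rotation as R
def cam_world(p, st=None):
    K=np.array(p["camera_matrix"])
    if "rvec" in p:
        Rm=cv2.Rodrigues(np.array(p["rvec"],float))[0]; t=np.array(p["tvec"],float).ravel()
        return K, Rm.T, -Rm.T@t
    M=np.array(p["mount"]); Rt=R.from_quat(st["orientation"]).as_matrix()
    return K, Rt@M[:3,:3], Rt@M[:3,3]+np.array(st["position"])
def cloud(p, st=None):
    K,Rw,c=cam_world(p,st)
    z=p["range_z"]; v,u=np.mgrid[0:z.shape[0],0:z.shape[1]]
    P=np.stack([(u-K[0,2])/K[0,0]*z,(v-K[1,2])/K[1,1]*z,z],-1)
    W=P@Rw.T+c
    W[z==0]=np.nan
    return W
def proj(p,X,st=None):
    K,Rw,c=cam_world(p,st); q=(np.atleast_2d(X)-c)@Rw; q=q@K.T
    return q[:,:2]/q[:,2:]
E
python3 - <<'E'
from h import *
print(env.tips_ahead, env.get_state())
for n in ["scene","side","wrist"]:
    p=env.read_camera(n); cv2.imwrite(f"pics/{n}0.png",p["pixels"])
    st=env.get_state()
    W=cloud(p,st)
    for q in ["cup","cap","dock","pacifier","teether","cream_tub","milk_bottle","baby_spoon"]:
        for d in env.cut_out(q,p)[:3]:
            r=d["region"]; print(n,q,round(d["p"],2),d["at"],r.sum(),np.round(np.nanmedian(W[r],0),3) if r.any() else "")
E
```

```text
pics
0.008 {'time_s': 0.0, 'qpos': array([-1.50435172e+00,  1.81516061e-01,  1.60792278e+00, -1.48552554e-05,
        1.35379868e+00, -2.06283203e-01]), 'qd': array([ 0.00176058, -0.00011791, -0.00050249,  0.00042684, -0.00076896,
        0.00032141]), 'effort': array([ 1.23922859e-03, -4.33866012e+01, -3.41846609e+01,  7.02638598e-02,
        3.83735262e-02, -1.16504089e-04]), 'position': array([ 0.15487071, -0.55324901,  0.24586536]), 'orientation': array([ 9.90716288e-01,  1.35943227e-01,  5.02225685e-05, -8.20928345e-04]), 'contact_force': array([-0.25269256, -0.00162156, -0.517378  ]), 'wrist_torque': array([ 0.00239118, -0.00636388,  0.00230509]), 'finger_gap': 0.08816034018478308}
scene cup 0.63 [175.2, 272.1] 292 [ 0.539 -0.213  0.044]
scene cup 0.62 [163.4, 308.1] 386 [ 0.398 -0.163  0.054]
scene cap 0.84 [166.4, 271.6] 240 [ 0.525 -0.224  0.084]
scene cap 0.84 [198.5, 250.5] 327 [ 0.643 -0.235  0.023]
scene dock 0.6 [217.8, 378.5] 833 [0.504 0.159 0.015]
scene teether 0.51 [192.5, 342.5] 157 [ 0.443 -0.001  0.007]
scene cream_tub 0.7 [240.6, 462.6] 457 [0.493 0.41  0.043]
scene cream_tub 0.4 [216.1, 381.8] 839 [0.505 0.159 0.015]
scene baby_spoon 0.81 [250.7, 301.5] 374 [0.721 0.031 0.01 ]
side cup 0.75 [299.8, 264.4] 1358 [ 0.381 -0.155  0.054]
side cap 0.91 [292.2, 338.3] 999 [ 0.512 -0.241  0.088]
side cap 0.58 [213.9, 327.5] 159 [0.61  0.004 0.018]
side cap 0.57 [288.5, 386.1] 841 [ 0.627 -0.249  0.027]
side dock 0.59 [191.4, 259.0] 1443 [0.483 0.145 0.019]
side pacifier 0.62 [210.6, 325.8] 136 [0.61  0.004 0.019]
side pacifier 0.25 [370.3, 395.8] 1279 [ 0.537 -0.413  0.088]
side teether 0.68 [239.0, 261.2] 388 [ 0.437 -0.003  0.013]
side cream_tub 0.55 [134.3, 223.5] 424 [0.471 0.389 0.047]
side milk_bottle 0.81 [369.1, 396.3] 1307 [ 0.537 -0.413  0.087]
side baby_spoon 0.67 [191.1, 357.9] 426 [0.719 0.028 0.013]
```

View pics/scene0.png

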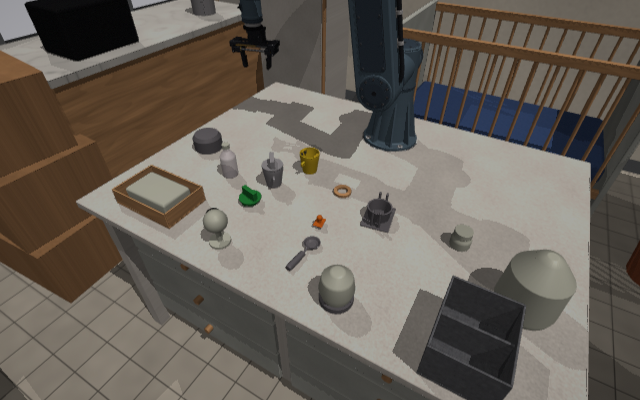

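View pics/side0.png

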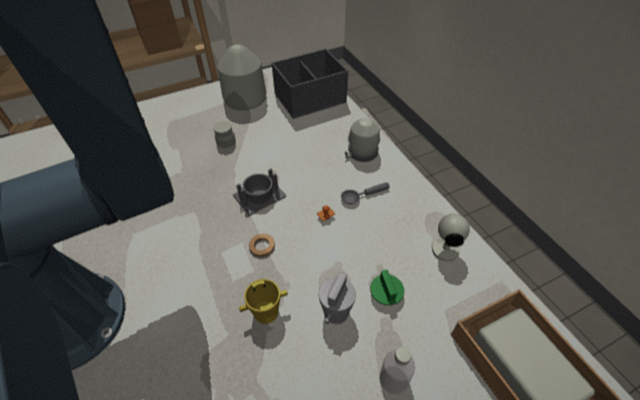

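View pics/wrist0.png

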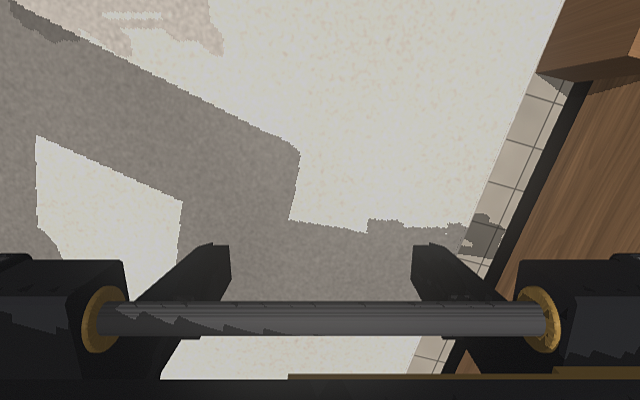

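The steel cup with its grey cap is at scene (272,172) and side (338,298). The yellow open cup at side (264,300) and the green cap at side (387,288) are the look-alikes. The dock is at scene (378,212) and side (258,190). I'll confirm this in a crop and measure.

```bash
python3 - <<'E'
from h import *
s=env.read_camera("side"); W=cloud(s); im=s["pixels"]
c1=cv2.resize(im[250:350,230:430],None,fx=4,fy=4,interpolation=cv2.INTER_CUBIC)
c2=cv2.resize(im[160:220,220:300],None,fx=4,fy=4,interpolation=cv2.INTER_CUBIC)
out=np.zeros((400,800,3),np.uint8); out[:]=c1; 
cv2.imwrite("pics/crop1.png",out); cv2.imwrite("pics/crop1b.png",c2)
c=env.read_camera("scene")
cv2.imwrite("pics/crop1c.png",cv2.resize(c["pixels"][140:240,220:420],None,fx=4,fy=4,interpolation=cv2.INTER_CUBIC))
for nm,p in (("side",s),("scene",c)):
    W=cloud(p); X=W.reshape(-1,3)
    m=(np.hypot(X[:,0]-.52,X[:,1]+.235)<.07)&(X[:,2]>.09)&(X[:,2]<.13)
    T=X[m]; top=T[T[:,2]>.106]
    print(nm,"cap bar",len(top),top.mean(0),top[:,2].max())
    if len(top)>5:
        q=top[:,:2]-top[:,:2].mean(0); w,v=np.linalg.eigh(q.T@q); print(np.degrees(np.arctan2(v[1,1],v[0,1])),np.sqrt(w/len(top)))
    m=(np.hypot(X[:,0]-.49,X[:,1]-.15)<.1)&(X[:,2]>.055)&(X[:,2]<.075)
    print("posts",np.round(X[m],3)[::max(1,m.sum()//25)].tolist())
st=env.get_state(); w=env.read_camera("wrist"); print(np.round(w["mount"],4).tolist(), w["camera_matrix"], st["time_s"])
print(np.round(R.from_quat(st["orientation"]).as_matrix(),3))
E
```

```text
side cap bar 271 [ 0.51261607 -0.23752282  0.11619764] 0.12077204456511792
-141.6799315787921 [0.00481015 0.01813797]
posts [[0.53, 0.174, 0.067], [0.526, 0.171, 0.068], [0.534, 0.17, 0.065], [0.531, 0.17, 0.063], [0.525, 0.17, 0.062], [0.533, 0.169, 0.059], [0.533, 0.169, 0.056], [0.541, 0.152, 0.064], [0.534, 0.15, 0.065], [0.531, 0.148, 0.064], [0.538, 0.147, 0.062], [0.536, 0.148, 0.059], [0.533, 0.148, 0.056], [0.439, 0.158, 0.068], [0.436, 0.157, 0.067], [0.443, 0.154, 0.066], [0.437, 0.155, 0.065], [0.432, 0.157, 0.061], [0.439, 0.154, 0.061], [0.436, 0.155, 0.057], [0.445, 0.136, 0.067], [0.444, 0.134, 0.066], [0.438, 0.132, 0.068], [0.446, 0.132, 0.063], [0.442, 0.132, 0.062], [0.437, 0.132, 0.06], [0.437, 0.133, 0.057], [0.438, 0.128, 0.056]]
scene cap bar 54 [ 0.51918732 -0.23000952  0.11230765] 0.11497772611996404
-140.39818649682564 [0.00469948 0.01846381]
posts [[0.442, 0.135, 0.063], [0.438, 0.137, 0.061], [0.444, 0.133, 0.059], [0.445, 0.136, 0.062], [0.443, 0.139, 0.062], [0.449, 0.135, 0.06], [0.45, 0.139, 0.062], [0.44, 0.139, 0.055], [0.436, 0.157, 0.06], [0.435, 
[... 184 characters left out ...]
 0.063], [0.53, 0.153, 0.06], [0.539, 0.15, 0.061], [0.536, 0.153, 0.06], [0.528, 0.172, 0.062], [0.526, 0.174, 0.062], [0.541, 0.151, 0.058], [0.541, 0.155, 0.06], [0.53, 0.173, 0.06], [0.528, 0.175, 0.06], [0.542, 0.152, 0.056], [0.537, 0.172, 0.062], [0.536, 0.175, 0.062], [0.536, 0.178, 0.063], [0.536, 0.172, 0.056], [0.538, 0.176, 0.06], [0.538, 0.177, 0.056]]
[[0.0005, -0.9624, -0.2716, 0.0701], [1.0, 0.0009, -0.0011, -0.0003], [0.0013, -0.2716, 0.9624, -0.1383], [0.0, 0.0, 0.0, 1.0]] [[328.06085748   0.         320.57810601]
 [  0.         328.06085748 205.80516179]
 [  0.           0.           1.        ]] 1.45
[[ 0.963  0.269 -0.   ]
 [ 0.269 -0.963  0.   ]
 [-0.    -0.    -1.   ]]
```

View pics/crop1.png

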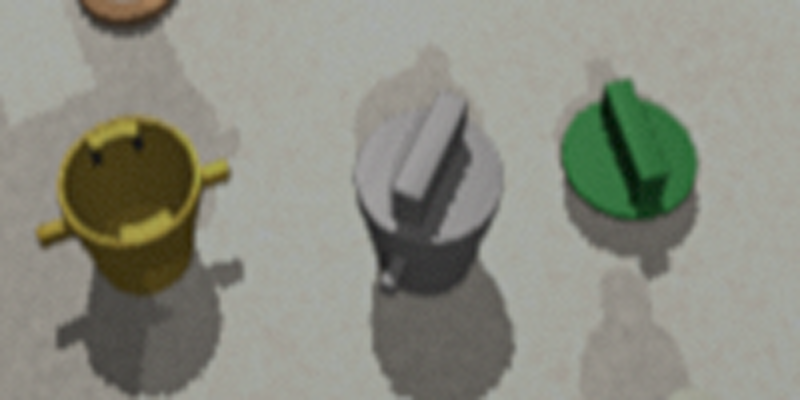

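View pics/crop1c.png

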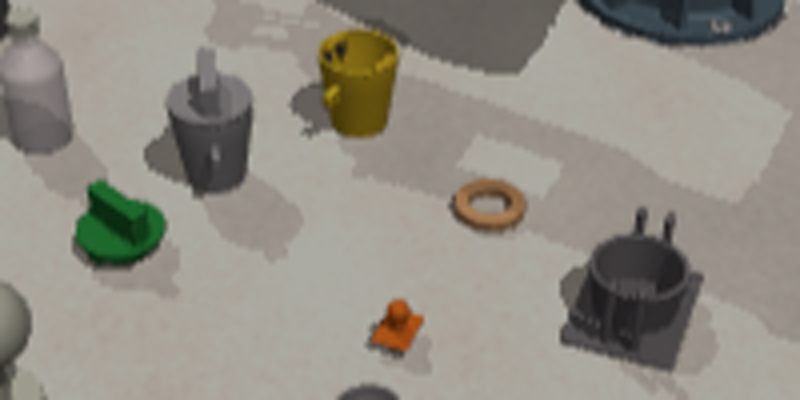

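The crop confirms it: the steel capped cup is in the middle, yellow is the open cup on the left, green is the lone cap on the right. I'm moving over it for a wrist look.

>>> play_rows:
  rows:
    - [[0.0289,-0.014,0,0,0,0],[0.0289,-0.014,0,0,0,0],[0.0289,-0.014,0,0,0,0],[0.0289,-0.014,0,0,0,0],[0.0289,-0.014,0,0,0,0],[0.0289,-0.014,0,0,0,0],[0.0289,-0.014,0,0,0,0],[0.0289,-0.014,0,0,0,0],[0.0289,-0.014,0,0,0,0],[0.0289,-0.014,0,0,0,0],[0.0289,-0.014,0,0,0,0],[0.0289,-0.014,0,0,0,0],[0.0289,-0.014,0,0,0,0],[0.0289,-0.014,0,0,0,0],[0.0289,-0.014,0,0,0,0],[0,0,0,0,0,-5.85],[0,0,0,0,0,-5.85],[0,0,0,0,0,-5.85],[0,0,0,0,0,-5.85],[0,0,0,0,0,0]]
  gripper: 0

```text
time_s: 3.17
position: [0.5159, -0.2345, 0.2467]
orientation: [0.942, 0.336, -0.0, -0.0]
contact_force: [-0.6, -0.1, -0.2]
finger_gap: 0.088
```

```bash
cat > bar.py <<'E'
from h import *
def bar(p,st,zlo,zhi,guess,rad=.05):
    W=cloud(p,st); X=W.reshape(-1,3)
    m=(np.hypot(X[:,0]-guess[0],X[:,1]-guess[1])<rad)&(X[:,2]>zlo)&(X[:,2]<zhi)
    T=X[m]
    (c,s,a)=cv2.minAreaRect((T[:,:2]*1000).astype(np.float32))
    if s[0]<s[1]: a+=90
    return np.array(c)/1000,s,((a+90)%180)-90,np.median(T[:,2]),len(T)
E
python3 - <<'E'
from bar import *
st=env.get_state(); w=env.read_camera("wrist"); cv2.imwrite("pics/w1.png",w["pixels"])
print(st["time_s"],st["position"],R.from_quat(st["orientation"]).as_matrix().round(3).tolist())
W=cloud(w,st)
print(bar(w,st,.108,.125,(.516,-.234)))
# disc
X=W.reshape(-1,3); m=(np.hypot(X[:,0]-.516,X[:,1]+.234)<.06)&(X[:,2]>.078)&(X[:,2]<.094)
print("disc",cv2.minEnclosingCircle((X[m][:,:2]*1000).astype(np.float32)),np.median(X[m][:,2]))
m=(np.hypot(X[:,0]-.516,X[:,1]+.234)<.09)&(X[:,2]>.04)&(X[:,2]<.07)
print("ears",X[m][::max(1,m.sum()//12)].round(3).tolist())
E
```

```text
3.1667 [ 0.51592221 -0.23453782  0.24668658] [[0.774, 0.633, -0.0], [0.633, -0.774, -0.0], [-0.0, -0.0, -1.0]]
(array([ 0.51349207, -0.2333063 ]), (59.02440643310547, 15.723076820373535), 38.76838302612305, np.float64(0.11617234825355766), 1291)
disc ((513.1815185546875, -233.52908325195312), 36.87422180175781) 0.08631336450791222
ears [[0.552, -0.2, 0.049], [0.549, -0.2, 0.052], [0.551, -0.203, 0.061], [0.547, -0.201, 0.059], [0.549, -0.205, 0.061], [0.545, -0.203, 0.059], [0.547, -0.207, 0.062], [0.543, -0.205, 0.059], [0.544, -0.209, 0.06], [0.54, -0.207, 0.059], [0.542, -0.21, 0.06], [0.538, -0.209, 0.059], [0.544, -0.216, 0.067]]
```

View pics/w1.png

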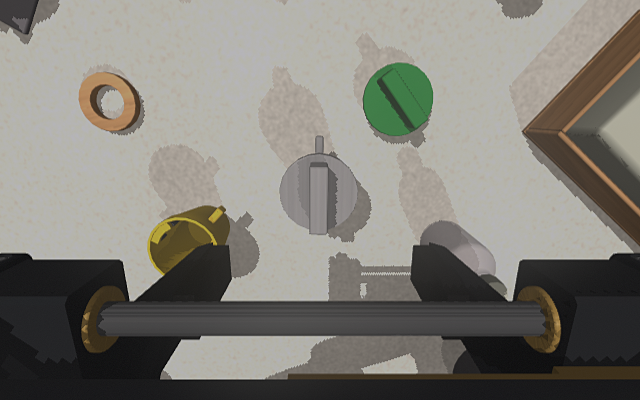

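Wrist view: the cap's bar sits at (318,200). It measures (0.5135, -0.2333) at 38.8°, with its top at 0.116. Next: align, descend, grip.

>>> play_rows:
  rows:
    - [[-0.0011,-0.0024,0.02,0,0,0.5],[0,0,0.026,0,0,0],[0,0,0.026,0,0,0],[0,0,0.026,0,0,0],[0,0,0.026,0,0,0],[0,0,0.016,0,0,0],[0,0,0.01,0,0,0],[0,0,0,0,0,0],[0,0,0,0,0,0]]

```text
time_s: 3.97
position: [0.5136, -0.2337, 0.0969]
orientation: [0.944, 0.329, -0.0, -0.0]
contact_force: [0.8, 0.7, 0.2]
finger_gap: 0.0883
```

>>> play_rows:
  rows:
    - [[0,0,0,0,0,0],[0,0,0,0,0,0],[0,0,0,0,0,0],[0,0,0,0,0,0],[0,0,0,0,0,0],[0,0,0,0,0,0],[0,0,0,0,0,0],[0,0,0,0,0,0],[0,0,0,0,0,0],[0,0,0,0,0,0]]
  gripper: 1
  squeeze: 50

```text
time_s: 4.8
position: [0.5134, -0.2335, 0.0967]
orientation: [0.944, 0.33, -0.0, -0.0]
contact_force: [-0.1, 0.6, 0.9]
finger_gap: 0.0235
```

>>> play_rows:
  rows:
    - [[0,0,0,0,0,0],[0,0,0,0,0,0],[0,0,0,0,0,0],[0,0,0,0,0,0]]

```text
time_s: 5.13
position: [0.5134, -0.2335, 0.0966]
orientation: [0.944, 0.33, -0.0, -0.0]
contact_force: [-0.2, -0.7, -0.6]
finger_gap: 0.0157
```

>>> play_rows:
  rows:
    - [[0,0,-0.002,0,0,0],[0,0,-0.005,0,0,0],[0,0,-0.01,0,0,0],[0,0,-0.017,0,0,0],[0,0,-0.02,0,0,0],[0,0,-0.02,0,0,0],[0,0,-0.02,0,0,0],[0,0,-0.014,0,0,0],[0,0,-0.007,0,0,0],[0,0,0,0,0,0],[0,0,0,0,0,0]]

```text
time_s: 6.05
position: [0.5133, -0.2335, 0.2117]
orientation: [0.944, 0.33, 0.0, 0.0]
contact_force: [0.8, 1.0, -4.2]
finger_gap: 0.0155
```

```bash
cat > dock.py <<'E'
from h import *
def dock(p,st=None,g=(.488,.153)):
    X=cloud(p,st).reshape(-1,3)
    d=X[:,:2]-g; r=np.hypot(*d.T)
    m=(r<.063)&(r>.034)&(X[:,2]>.053)&(X[:,2]<.072)
    return X[m]
def wellrim(p,st=None,g=(.488,.153)):
    X=cloud(p,st).reshape(-1,3); r=np.hypot(*(X[:,:2]-g).T)
    return X[(r<.05)&(X[:,2]>.044)&(X[:,2]<.052)]
E
python3 - <<'E'
from dock import *
st=env.get_state(); print(st["time_s"],st["position"],st["finger_gap"],st["contact_force"])
s=env.read_camera("side"); c=env.read_camera("scene"); 
cv2.imwrite("pics/s2.png",cv2.resize(s["pixels"][150:390,200:440],None,fx=2.4,fy=2.4))
cv2.imwrite("pics/c2.png",cv2.resize(c["pixels"][180:240,340:420],None,fx=8,fy=8,interpolation=cv2.INTER_CUBIC))
for n,p in (("side",s),("scene",c)):
    T=dock(p); T=T[T[:,2]>.058]
    k=cv2.kmeans(T[:,:2].astype(np.float32),4,None,(3,100,1e-6),10,cv2.KMEANS_PP_CENTERS)
    print(n,len(T),k[2].round(4).tolist(),np.bincount(k[1].ravel()),k[2].mean(0))
    for i in range(4): 
        q=T[k[1].ravel()==i]; print(q.min(0).round(4),q.max(0).round(4))
E
```

```text
6.05 [ 0.51332769 -0.23345128  0.21172205] 0.015465055554743578 [ 0.75377376  1.01876153 -4.18106024]
side 68 [[0.5303999781608582, 0.17100000381469727], [0.4415000081062317, 0.1339000016450882], [0.5339000225067139, 0.14749999344348907], [0.4375999867916107, 0.15569999814033508]] [16 16 17 19] [0.48583663 0.15200773]
[0.5248 0.1685 0.0582] [0.5369 0.1747 0.0675]
[0.4366 0.1304 0.0582] [0.4463 0.1416 0.0668]
[0.5289 0.1444 0.0592] [0.5394 0.1524 0.0699]
[0.432  0.1525 0.0582] [0.4433 0.1601 0.0677]
scene 29 [[0.44339999556541443, 0.13609999418258667], [0.5358999967575073, 0.15189999341964722], [0.4422000050544739, 0.15940000116825104], [0.5328999757766724, 0.1745000034570694]] [7 7 7 8] [0.48860735 0.15547454]
[0.4376 0.1335 0.0584] [0.4486 0.1382 0.0626]
[0.5312 0.1492 0.0585] [0.5391 0.1544 0.063 ]
[0.4363 0.1575 0.0588] [0.4468 0.1613 0.0637]
[0.5251 0.172  0.059 ] [0.5379 0.1773 0.0637]
```

View pics/s2.png

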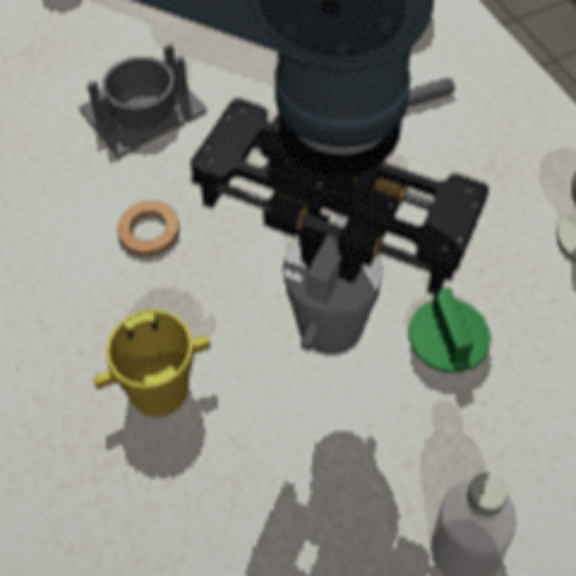

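View pics/c2.png

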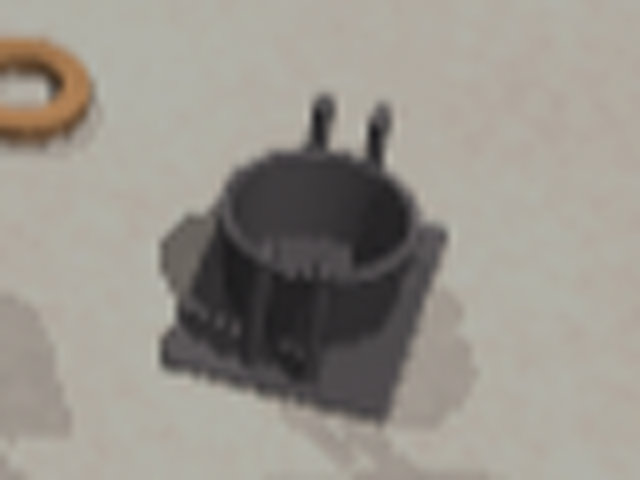

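The cup is lifted, hanging upright in the side view. Next I turn it to the dock's heading (about 9.2°) and stop about 10 cm short, so the wrist camera can measure the dock.

>>> play_rows:
  rows:
    - [[0,0,0,0,0,3],[0,0,0,0,0,6],[0,0,0,0,0,6],[0,0,0,0,0,6],[0,0,0,0,0,5.3],[0,0,0,0,0,3],[-0.0024,-0.015,0,0,0,0],[-0.0047,-0.0297,0,0,0,0],[-0.0047,-0.0297,0,0,0,0],[-0.0047,-0.0297,0,0,0,0],[-0.0047,-0.0297,0,0,0,0],[-0.0047,-0.0297,0,0,0,0],[-0.0047,-0.0297,0,0,0,0],[-0.0047,-0.0297,0,0,0,0],[-0.0047,-0.0297,0,0,0,0],[-0.0047,-0.0297,0,0,0,0],[-0.0047,-0.0297,0,0,0,0],[-0.0047,-0.0297,0,0,0,0],[-0.0047,-0.0297,0,0,0,0],[-0.0024,-0.015,0,0,0,0]]

```text
time_s: 7.82
position: [0.3889, 0.1404, 0.2106]
orientation: [0.997, 0.081, -0.001, -0.001]
contact_force: [-0.6, 0.9, -2.8]
finger_gap: 0.015
```

>>> play_rows:
  rows:
    - [[0,0,0,0,0,0],[0,0,0,0,0,0],[0,0,0,0,0,0]]

```text
time_s: 8.07
position: [0.391, 0.1376, 0.2112]
orientation: [0.997, 0.081, -0.0, 0.0]
contact_force: [-0.1, -0.2, -3.6]
finger_gap: 0.0153
```

```bash
python3 - <<'E'
from dock import *
st=env.get_state(); w=env.read_camera("wrist"); cv2.imwrite("pics/w3.png",w["pixels"])
Rt=R.from_quat(st["orientation"]).as_matrix(); print(st["time_s"],st["position"],np.degrees(np.arctan2(Rt[1,0],Rt[0,0])),st["finger_gap"])
T=dock(w,st); T=T[T[:,2]>.06]; print(len(T))
k=cv2.kmeans(T[:,:2].astype(np.float32),4,None,(3,100,1e-6),10,cv2.KMEANS_PP_CENTERS)
print(k[2].round(4).tolist(),np.bincount(k[1].ravel()),k[2].mean(0))
for i in range(4):
    q=T[k[1].ravel()==i]; print(q.min(0).round(4),q.max(0).round(4))
Q=wellrim(w,st); print("rim",len(Q)); 
if len(Q)>8:
    A=np.c_[2*Q[:,:2],np.ones(len(Q))]; b=(Q[:,:2]**2).sum(1); s=np.linalg.lstsq(A,b,rcond=None)[0]; print(s[:2],np.sqrt(s[2]+s[:2]@s[:2]))
    print(cv2.minEnclosingCircle((Q[:,:2]*1000).astype(np.float32)))
X=cloud(w,st).reshape(-1,3); m=(X[:,2]>.003)&(X[:,2]<.009)&(np.hypot(*(X[:,:2]-[.487,.153]).T)<.078)
print("base",cv2.minAreaRect((X[m][:,:2]*1000).astype(np.float32)),m.sum())
E
```

```text
8.0667 [0.39096156 0.13758118 0.21118918] 9.24332121891077 0.015332619215228459
516
[[0.5288000106811523, 0.1737000048160553], [0.4408000111579895, 0.13600000739097595], [0.5327000021934509, 0.15109999477863312], [0.43709999322891235, 0.15860000252723694]] [151 105 152 108] [0.48487106 0.1548732 ]
[0.5234 0.1701 0.0602] [0.5351 0.1777 0.0665]
[0.4352 0.1323 0.0624] [0.4465 0.1396 0.0667]
[0.5271 0.1473 0.0603] [0.5387 0.155  0.0671]
[0.4315 0.1546 0.0601] [0.4427 0.1624 0.0668]
rim 1875
[0.4851605  0.15488151] 0.03658824149144952
((488.2751159667969, 156.11180114746094), 46.83974075317383)
base ((484.03826904296875, 157.8380126953125), (137.53128051757812, 96.25138092041016), 9.690382957458496) 6342
```

View pics/w3.png

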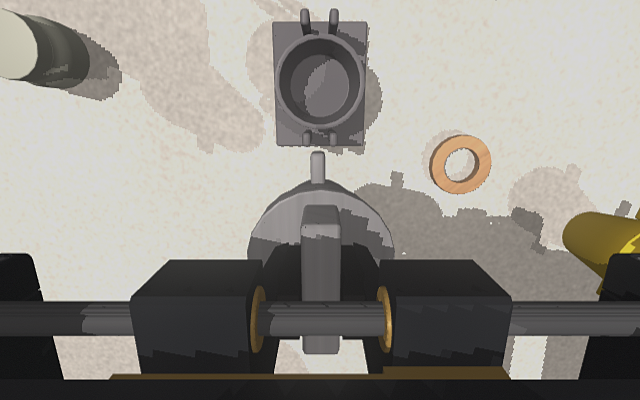

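The wrist view shows the dock at (318,80), with its post gaps lined up with the cup's ear at (318,165). Dock centre is (0.485, 0.155) at 9.3°, and the posts and the well rim agree on it. I'm moving over it and part-way down.

>>> play_rows:
  rows:
    - [[0.015,-0.0004,0,0,0,0],[0.024,-0.0004,0,0,0,0],[0.024,-0.0004,0,0,0,0],[0.02,-0.0004,0,0,0,0],[0.0126,-0.0004,0,0,0,0],[0,0,0,0,0,0],[0,0,0.01,0,0,0],[0,0,0.015,0,0,0],[0,0,0.01,0,0,0],[0,0,0.005,0,0,0],[0,0,0,0,0,0],[0,0,0,0,0,0]]

```text
time_s: 9.12
position: [0.4847, 0.1552, 0.1715]
orientation: [0.997, 0.08, -0.0, -0.0]
contact_force: [0.3, 0.0, -3.9]
finger_gap: 0.0158
```

```bash
python3 - <<'E'
from dock import *
st=env.get_state(); w=env.read_camera("wrist"); s=env.read_camera("side"); c=env.read_camera("scene")
Rt=R.from_quat(st["orientation"]).as_matrix(); print(st["time_s"],st["position"],np.degrees(np.arctan2(Rt[1,0],Rt[0,0])),st["contact_force"])
a=cv2.resize(s["pixels"][140:220,210:310],(500,400)); b=cv2.resize(c["pixels"][160:240,330:390],(300,400))
cv2.imwrite("pics/sc4.png",np.hstack([a,b])); cv2.imwrite("pics/w4.png",w["pixels"])
# ear vs posts in wrist frame, tool coordinates
X=cloud(w,st).reshape(-1,3); Q=(X-st["position"])@Rt
m=(Q[:,0]>.03)&(Q[:,0]<.065)&(abs(Q[:,1])<.03)
for lo,hi in ((.055,.069),(.08,.105)):
    k=m&(X[:,2]>lo)&(X[:,2]<hi); print(lo,k.sum(),np.round([Q[k].min(0),Q[k].max(0),np.median(Q[k],0)],4).tolist() if k.any() else '')
    yy=np.sort(Q[k][:,1]); print(yy[::max(1,len(yy)//30)].round(4))
E
```

```text
9.1167 [0.48468408 0.15520067 0.17152138] 9.221529925406761 [ 0.27834345  0.04613182 -3.85297401]
0.055 302 [[0.0421, -0.0145, 0.1042], [0.0535, 0.0154, 0.1164], [0.0481, 0.0004, 0.1069]]
[-0.0145 -0.0144 -0.0136 -0.0129 -0.0128 -0.0121 -0.0115 -0.0114 -0.0107
 -0.0106 -0.0099 -0.0092 -0.0092 -0.0085 -0.0078 -0.0077  0.0086  0.0092
  0.0099  0.01    0.0107  0.0107  0.0114  0.0121  0.0122  0.0129  0.013
  0.0137  0.0144  0.0145  0.0154]
0.08 0 
[]
```

View pics/sc4.png

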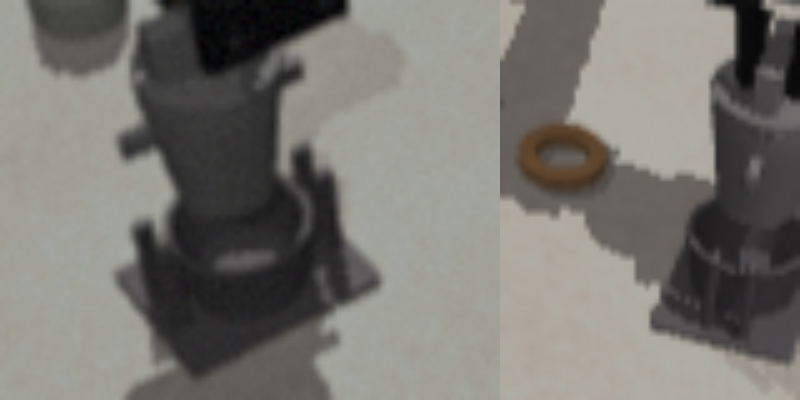

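View pics/w4.png

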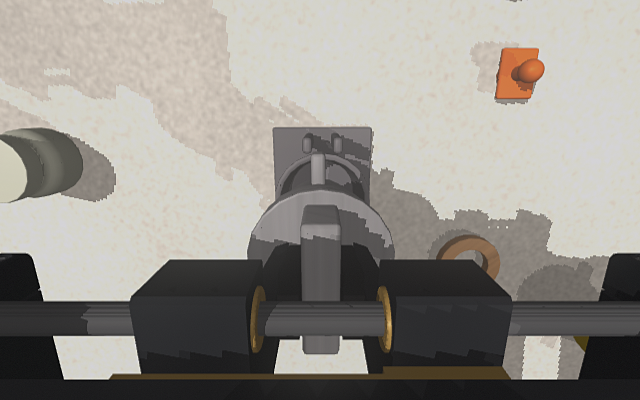

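The posts straddle the ear evenly (wrist: posts at (307,142) and (337,142), ear at (318,165)), and the cup is over the well. Lowering now.

>>> play_rows:
  rows:
    - [[0,0,0.006,0,0,0],[0,0,0.008,0,0,0],[0,0,0.008,0,0,0],[0,0,0.008,0,0,0],[0,0,0.008,0,0,0],[0,0,0.006,0,0,0],[0,0,0.005,0,0,0],[0,0,0.004,0,0,0],[0,0,0,0,0,0],[0,0,0,0,0,0]]

```text
time_s: 10.1
position: [0.4851, 0.1553, 0.1186]
orientation: [0.997, 0.08, -0.0, 0.0]
contact_force: [0.2, 0.2, -3.2]
finger_gap: 0.0156
```

>>> play_rows:
  rows:
    - [[0,0,0.003,0,0,0],[0,0,0.002,0,0,0],[0,0,0.002,0,0,0],[0,0,0.001,0,0,0],[0,0,0.001,0,0,0],[0,0,0,0,0,0],[0,0,0,0,0,0]]

```text
time_s: 10.68
position: [0.4851, 0.1553, 0.1097]
orientation: [0.997, 0.08, -0.0, 0.0]
contact_force: [0.5, -0.1, -3.2]
finger_gap: 0.0159
```

>>> play_rows:
  rows:
    - [[0,0,0.001,0,0,0],[0,0,0.001,0,0,0],[0,0,0.001,0,0,0],[0,0,0.001,0,0,0],[0,0,0.001,0,0,0],[0,0,0,0,0,0],[0,0,0,0,0,0]]

```text
time_s: 11.27
position: [0.4853, 0.1554, 0.1049]
orientation: [0.997, 0.08, 0.0, -0.0]
contact_force: [0.6, -0.1, -0.0]
finger_gap: 0.0155
```

```bash
python3 - <<'E'
from dock import *
from bar import bar
st=env.get_state(); w=env.read_camera("wrist"); s=env.read_camera("side")
Rt=R.from_quat(st["orientation"]).as_matrix(); print(st["time_s"],st["position"],np.degrees(np.arctan2(Rt[1,0],Rt[0,0])),st["contact_force"],st["wrist_torque"])
cv2.imwrite("pics/s5.png",np.hstack([cv2.resize(s["pixels"][140:220,210:310],(500,400),interpolation=cv2.INTER_CUBIC)])); cv2.imwrite("pics/w5.png",w["pixels"][100:300,200:440])
X=cloud(w,st).reshape(-1,3); Q=(X-st["position"])@Rt
m=(Q[:,0]>.0)&(Q[:,0]<.07)&(abs(Q[:,1])<.04)
for lo,hi in ((.05,.075),(.09,.1),(.115,.13)):
    k=m&(X[:,2]>lo)&(X[:,2]<hi); print(lo,k.sum(),np.round([Q[k].min(0),Q[k].max(0)],4).tolist() if k.any() else '', np.median(X[k][:,2]))
E
```

```text
11.2667 [0.48531948 0.15539355 0.10491275] 9.228822611307232 [ 0.56970688 -0.08857124 -0.02823626] [-0.03058073  0.05965288  0.0131031 ]
0.05 1124 [[0.023, -0.0275, 0.0299], [0.0528, 0.0294, 0.0549]] 0.0655260585727598
0.09 5519 [[0.0, -0.0372, 0.005], [0.0363, 0.036, 0.0149]] 0.0945934560300053
0.115 4328 [[0.0, -0.0235, -0.0251], [0.0298, 0.0225, -0.0101]] 0.12433693531270308
```

View pics/s5.png

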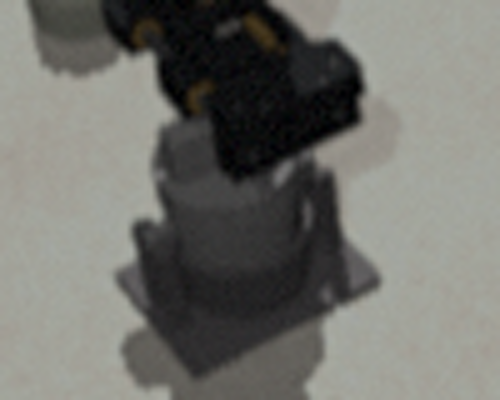

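View pics/w5.png

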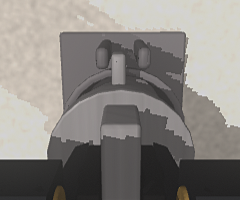

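Disc top is at 0.0945 (fully home predicts 0.094), the ear is between the posts (crop (118,65)), and the weight has come off the wrist. A slight press will confirm it.

>>> play_rows:
  rows:
    - [[0,0,0.0005,0,0,0],[0,0,0.0005,0,0,0],[0,0,0,0,0,0],[0,0,0,0,0,0],[0,0,0,0,0,0]]

```text
time_s: 11.78
position: [0.4855, 0.1554, 0.1046]
orientation: [0.997, 0.08, 0.0, 0.0]
contact_force: [-2.5, -0.7, 5.6]
finger_gap: 0.0157
```

Seated: 5.6 N upward at the predicted height. Easing off the press and twisting anticlockwise (negative about tool z).

>>> play_rows:
  rows:
    - [[0,0,-0.0006,0,0,0],[0,0,0,0,0,-2.2],[0,0,0,0,0,-4],[0,0,0,0,0,-4],[0,0,0,0,0,-4],[0,0,0,0,0,-4],[0,0,0,0,0,-4],[0,0,0,0,0,-4]]

```text
time_s: 12.45
position: [0.4853, 0.1549, 0.1046]
orientation: [0.952, 0.306, -0.0, 0.0]
contact_force: [-1.4, -2.7, 2.2]
finger_gap: 0.0157
```

```bash
python3 - <<'E'
from dock import *
st=env.get_state()
Rt=R.from_quat(st["orientation"]).as_matrix(); print(st["time_s"],st["position"],np.degrees(np.arctan2(Rt[1,0],Rt[0,0])),st["contact_force"],st["wrist_torque"])
s=env.read_camera("side");cv2.imwrite("pics/s6.png",cv2.resize(s["pixels"][140:220,210:310],(500,400),interpolation=cv2.INTER_CUBIC))
w=env.read_camera("wrist");cv2.imwrite("pics/w6.png",w["pixels"])
E
```

```text
12.45 [0.48531478 0.15485254 0.10462685] 35.591328303744724 [-1.42797282 -2.68436561  2.20274952] [-0.35538227  0.25635933 -0.23371855]
```

View pics/s6.png

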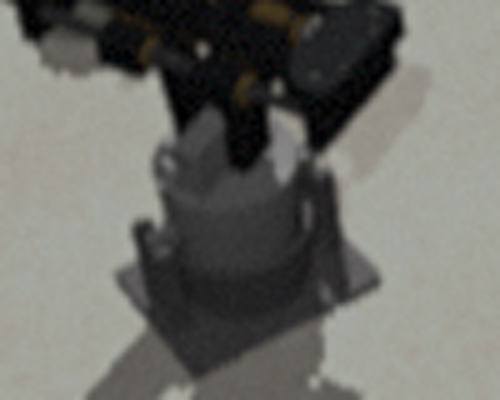

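View pics/w6.png

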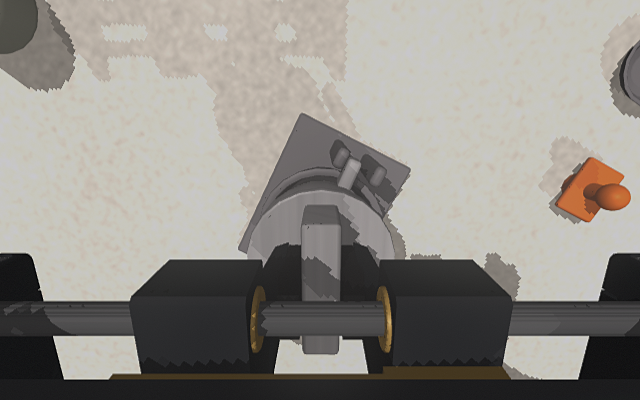

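The cap turns with the hand while the ear (348,172) is braced against its post (338,157), at about 0.23 N m. Continuing.

>>> play_rows:
  rows:
    - [[0,0,0,0,0,-4.2],[0,0,0,0,0,-4.2],[0,0,0,0,0,-4.2],[0,0,0,0,0,-4.2],[0,0,0,0,0,-4.2],[0,0,0,0,0,-4.2],[0,0,0,0,0,-4.2],[0,0,0,0,0,-4.2],[0,0,0,0,0,-4.2],[0,0,0,0,0,-4.2],[0,0,0,0,0,-4.2],[0,0,0,0,0,-4.2],[0,0,0,0,0,-4.2],[0,0,0,0,0,-2.4],[0,0,0,0,0,0],[0,0,0,0,0,0],[0,0,0,0,0,0]]

```text
time_s: 13.97
position: [0.4851, 0.1552, 0.1046]
orientation: [0.693, 0.721, -0.0, 0.0]
contact_force: [-2.6, -3.2, 5.4]
finger_gap: 0.0156
```

```bash
python3 - <<'E'
from dock import *
st=env.get_state()
Rt=R.from_quat(st["orientation"]).as_matrix(); print(st["time_s"],st["position"],np.degrees(np.arctan2(Rt[1,0],Rt[0,0])),st["contact_force"],st["wrist_torque"])
w=env.read_camera("wrist");cv2.imwrite("pics/w7.png",w["pixels"])
X=cloud(w,st).reshape(-1,3); Q=(X-st["position"])@Rt
m=(Q[:,0]>.0)&(Q[:,0]<.07)&(abs(Q[:,1])<.04)
for lo,hi in ((.09,.1),(.115,.13)):
    k=m&(X[:,2]>lo)&(X[:,2]<hi); print(lo,k.sum(),np.round([Q[k].min(0),Q[k].max(0)],4).tolist() if k.any() else '', np.median(X[k][:,2]))
s=env.read_camera("side");cv2.imwrite("pics/s7.png",cv2.resize(s["pixels"][140:220,210:310],(500,400),interpolation=cv2.INTER_CUBIC))
E
```

```text
13.9667 [0.48508236 0.15516883 0.104628  ] 92.24533571748024 [-2.57450691 -3.16332525  5.41558643] [-0.43713498  0.38151995 -0.08325674]
0.09 5536 [[0.0001, -0.0362, 0.0046], [0.0367, 0.0367, 0.0146]] 0.09422901884842876
0.115 4324 [[0.0001, -0.0225, -0.0254], [0.03, 0.0234, -0.0104]] 0.1239990919259558
```

View pics/w7.png

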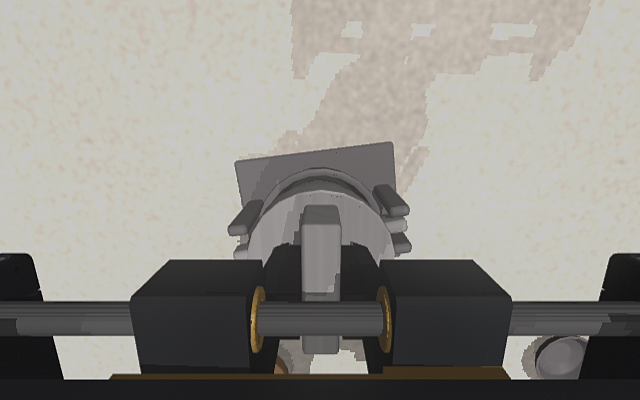

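View pics/s7.png

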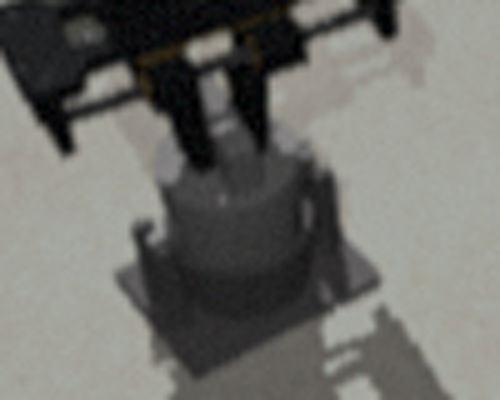

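The cap has turned 83° (1.45 rad) with the cup still braced and disc top unchanged at 0.094. Lifting slowly.

>>> play_rows:
  rows:
    - [[0,0,-0.001,0,0,0],[0,0,-0.001,0,0,0],[0,0,-0.001,0,0,0],[0,0,-0.001,0,0,0],[0,0,0,0,0,0],[0,0,0,0,0,0]]

```text
time_s: 14.57
position: [0.4848, 0.1553, 0.1081]
orientation: [0.692, 0.722, -0.0, -0.0]
contact_force: [-0.4, -1.7, -3.1]
finger_gap: 0.0157
```

```bash
python3 - <<'E'
from dock import *
st=env.get_state(); Rt=R.from_quat(st["orientation"]).as_matrix(); print(st["time_s"],st["position"],st["contact_force"],st["wrist_torque"])
w=env.read_camera("wrist");cv2.imwrite("pics/w8.png",w["pixels"][120:280,200:440])
X=cloud(w,st).reshape(-1,3); Q=(X-st["position"])@Rt
# ear tops: outside the disc in tool y
for sgn in (1,-1):
    k=(sgn*Q[:,1]>.040)&(sgn*Q[:,1]<.054)&(abs(Q[:,0])<.012)&(X[:,2]>.05)&(X[:,2]<.085); print(k.sum(), np.round(np.percentile(X[k][:,2],[10,50,90]),4) if k.any() else '')
E
```

```text
14.5667 [0.48477832 0.15530356 0.10807915] [-0.40834486 -1.67810954 -3.07433422] [-0.36115791  0.08222963 -0.10233871]
474 [0.0565 0.0651 0.0684]
543 [0.0549 0.0644 0.0682]
```

View pics/w8.png

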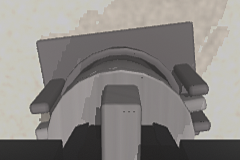

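```bash
python3 - <<'E'
from dock import *
st=env.get_state()
w=env.read_camera("wrist"); W=cloud(w,st)
cv2.imwrite("pics/w9.png",cv2.resize(w["pixels"][180:260,220:420],None,fx=4,fy=4,interpolation=cv2.INTER_NEAREST))
for r in range(216,232,3): print(r,[(c,*np.round(W[r,c],4)) for c in (390,396,402)])
for r in range(228,246,3): print(r,[(c,*np.round(W[r,c],4)) for c in (236,241,246)])
E
```

```text
216 [(390, np.float64(0.5255), np.float64(0.1689), np.float64(0.0611)), (396, np.float64(0.5285), np.float64(0.1698), np.float64(0.0635)), (402, np.float64(0.5314), np.float64(0.1706), np.float64(0.0657))]
219 [(390, np.float64(0.5243), np.float64(0.1689), np.float64(0.0671)), (396, np.float64(0.5277), np.float64(0.1692), np.float64(0.0674)), (402, np.float64(0.531), np.float64(0.1695), np.float64(0.0678))]
222 [(390, np.float64(0.524), np.float64(0.1678), np.float64(0.0691)), (396, np.float64(0.5275), np.float64(0.1679), np.float64(0.0689)), (402, np.float64(0.5311), np.float64(0.1677), np.float64(0.0681))]
225 [(390, np.float64(0.5244), np.float64(0.1657), np.float64(0.0682)), (396, np.float64(0.5281), np.float64(0.1655), np.float64(0.0672)), (402, np.float64(0.5318), np.float64(0.1653), np.float64(0.0663))]
228 [(390, np.float64(0.5245), np.float64(0.1641), np.float64(0.0688)), (396, np.float64(0.5279), np.float64(0.1642), np.float64(0.0688)), (402, np.float64(0.5316), np.float64(0.1641), np.float64(0.068))]
231 [(390, np.float64(0.5249), np.float64(0.1619), np.float64(0.0679)), (
[... 653 characters left out ...]
np.float64(0.0)), (246, np.float64(0.4263), np.float64(0.1303), np.float64(-0.0))]
237 [(236, np.float64(0.4181), np.float64(0.1272), np.float64(-0.0005)), (241, np.float64(0.4222), np.float64(0.1275), np.float64(-0.0001)), (246, np.float64(0.4263), np.float64(0.1279), np.float64(0.0005))]
240 [(236, np.float64(0.4181), np.float64(0.1248), np.float64(-0.0001)), (241, np.float64(0.4221), np.float64(0.1249), np.float64(-0.0002)), (246, np.float64(0.4263), np.float64(0.1254), np.float64(0.0005))]
243 [(236, np.float64(0.4184), np.float64(0.1228), np.float64(0.0013)), (241, np.float64(0.4365), np.float64(0.147), np.float64(0.059)), (246, np.float64(0.44), np.float64(0.1479), np.float64(0.0606))]
```

View pics/w9.png

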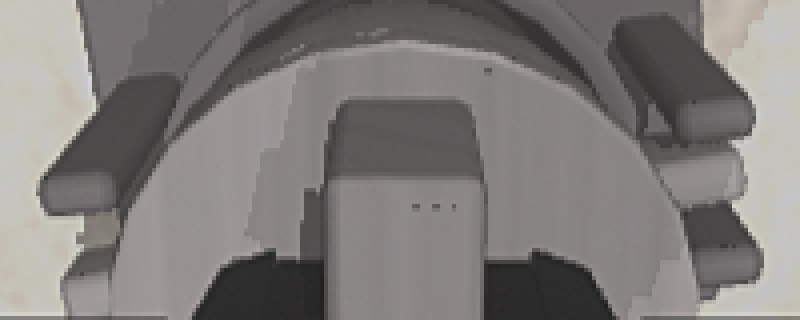

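Right ear top (395,225) reads about 0.068–0.069 (home 0.068), but the force is close to full weight. I'll lift a little more and compare.

>>> play_rows:
  rows:
    - [[0,0,-0.001,0,0,0],[0,0,-0.001,0,0,0],[0,0,-0.001,0,0,0],[0,0,0,0,0,0],[0,0,0,0,0,0]]

```text
time_s: 15.08
position: [0.4851, 0.1554, 0.1115]
orientation: [0.692, 0.722, 0.0, 0.0]
contact_force: [-1.9, -1.8, -2.1]
finger_gap: 0.0157
```

```bash
python3 - <<'E'
from dock import *
st=env.get_state(); print(st["time_s"],st["position"],st["contact_force"],st["wrist_torque"])
w=env.read_camera("wrist"); W=cloud(w,st)
cv2.imwrite("pics/w10.png",cv2.resize(w["pixels"][180:260,220:420],None,fx=4,fy=4,interpolation=cv2.INTER_NEAREST))
for r in range(216,238,2): print(r,[(c,*np.round(W[r,c],4).tolist()) for c in (390,396,402)])
s=env.read_camera("side");cv2.imwrite("pics/s10.png",cv2.resize(s["pixels"][140:220,210:310],(500,400),interpolation=cv2.INTER_CUBIC))
E
```

```text
15.0833 [0.48513331 0.15539795 0.11152118] [-1.88579882 -1.8176398  -2.08048991] [-0.27275267  0.22439381 -0.12474423]
216 [(390, 0.5256, 0.1694, 0.066), (396, 0.529, 0.1697, 0.0664), (402, 0.532, 0.1704, 0.0683)]
218 [(390, 0.5253, 0.1687, 0.0676), (396, 0.5289, 0.1687, 0.0672), (402, 0.5323, 0.1691, 0.0678)]
220 [(390, 0.5254, 0.1676, 0.0681), (396, 0.5291, 0.1675, 0.0671), (402, 0.5325, 0.1678, 0.0675)]
222 [(390, 0.5256, 0.1663, 0.0678), (396, 0.5288, 0.1668, 0.0689), (402, 0.5322, 0.167, 0.069)]
224 [(390, 0.5257, 0.1651, 0.0677), (396, 0.529, 0.1655, 0.0685), (402, 0.5328, 0.1653, 0.0674)]
226 [(390, 0.5256, 0.1641, 0.0685), (396, 0.5295, 0.1638, 0.0672), (402, 0.5326, 0.1644, 0.0685)]
228 [(390, 0.5258, 0.1628, 0.0682), (396, 0.5293, 0.1629, 0.0683), (402, 0.5517, 0.1397, 0.0001)]
230 [(390, 0.5308, 0.1545, 0.0481), (396, 0.5344, 0.155, 0.0493), (402, 0.5516, 0.1383, 0.001)]
232 [(390, 0.5304, 0.1539, 0.0503), (396, 0.534, 0.1544, 0.0514), (402, 0.5378, 0.1545, 0.0512)]
234 [(390, 0.5185, 0.1707, 0.1002), (396, 0.5329, 0.1548, 0.0562), (402, 0.5365, 0.1551, 0.0565)]
236 [(390, 0.5184, 0.17, 0.101), (396, 0.5323, 0.1544, 0.0587), (402, 0.5356, 0.1552, 0.0605)]
```

View pics/w10.png

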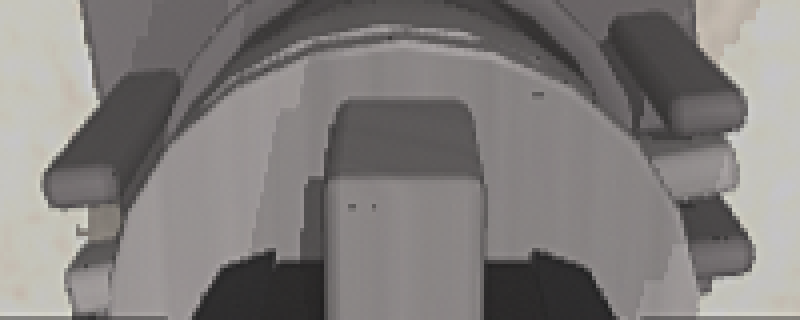

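View pics/s10.png

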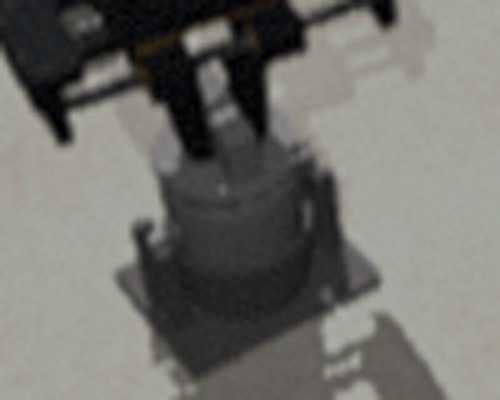

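The ear stays at 0.068 and a gap has opened under the disc (crop (400,35)), so the cap is free and the cup is seated. Lifting to about 34 mm above the rim.

>>> play_rows:
  rows:
    - [[0,0,-0.0015,0,0,0],[0,0,-0.0025,0,0,0],[0,0,-0.0025,0,0,0],[0,0,-0.0025,0,0,0],[0,0,-0.0025,0,0,0],[0,0,-0.0025,0,0,0],[0,0,-0.0025,0,0,0],[0,0,-0.0025,0,0,0],[0,0,-0.0025,0,0,0],[0,0,-0.0025,0,0,0],[0,0,-0.002,0,0,0],[0,0,-0.0015,0,0,0],[0,0,0,0,0,0],[0,0,0,0,0,0],[0,0,0,0,0,0]]

```text
time_s: 16.43
position: [0.485, 0.1553, 0.1387]
orientation: [0.692, 0.722, -0.0, -0.0]
contact_force: [-0.8, 0.7, -1.2]
finger_gap: 0.0154
```

```bash
python3 - <<'E'
from dock import *
st=env.get_state(); Rt=R.from_quat(st["orientation"]).as_matrix(); print(st["time_s"],st["position"],st["contact_force"],st["wrist_torque"],st["finger_gap"])
w=env.read_camera("wrist"); W=cloud(w,st)
cv2.imwrite("pics/w11.png",w["pixels"])
X=W.reshape(-1,3); Q=(X-st["position"])@Rt
k=(abs(Q[:,0])<.045)&(abs(Q[:,1])<.045)&(X[:,2]>.12)&(X[:,2]<.135)
T=X[k]; c=np.linalg.lstsq(np.c_[T[:,:2],np.ones(len(T))],T[:,2],rcond=None)[0]
print("disc",k.sum(),np.median(T[:,2]),"slope",c[:2],Q[k].min(0),Q[k].max(0))
Rr=X[(np.hypot(*(X[:,:2]-[.485,.155]).T)<.04)&(X[:,2]>.08)&(X[:,2]<.095)]
print("rim",len(Rr))
if len(Rr)>20:
    print(np.percentile(Rr[:,2],[50,90])); T=Rr[Rr[:,2]>.0865]; A=np.c_[2*T[:,:2],np.ones(len(T))]; s=np.linalg.lstsq(A,(T[:,:2]**2).sum(1),rcond=None)[0]; print(s[:2],np.sqrt(s[2]+s[:2]@s[:2]))
s=env.read_camera("side");c=env.read_camera("scene")
cv2.imwrite("pics/s11.png",np.hstack([cv2.resize(s["pixels"][130:210,210:310],(500,400),interpolation=cv2.INTER_CUBIC),cv2.resize(c["pixels"][160:240,340:400],(300,400),interpolation=cv2.INTER_CUBIC)]))
E
```

```text
16.4333 [0.48500245 0.1553216  0.13869262] [-0.7687321   0.69187799 -1.19737332] [-0.03686243 -0.0737773   0.05090269] 0.015448727663098316
disc 5631 0.1283037348055612 slope [-0.00024778 -0.01636877] [-0.0025732  -0.03595463  0.00371386] [0.0366482  0.03678231 0.01595513]
rim 988
[0.08769071 0.08878765]
[0.48467447 0.154396  ] 0.033749973858719806
```

View pics/w11.png

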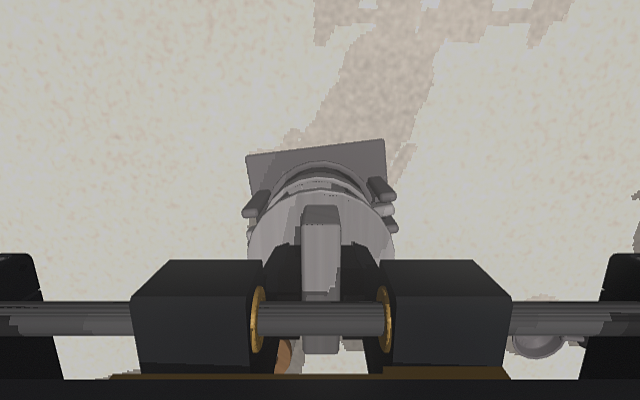

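View pics/s11.png

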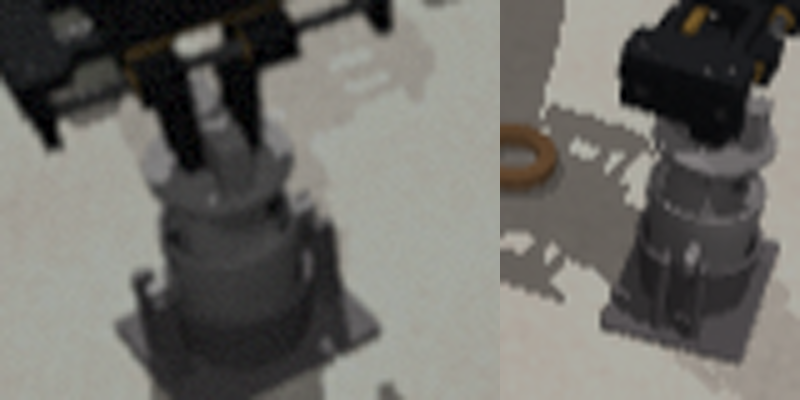

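The cap is held level and centred, with its underside about 34 mm above the rim. The rim sits at 0.088, so the cup is fully home. Handing in.

```bash
python3 -c "
from rig import env
print(env.finish_job()); s=env.get_state(); print(s['time_s'],s['position'],s['finger_gap'],s['contact_force'])"
```

```text
the job is handed in; nothing more can be done
None
the job is handed in; nothing more can be done
```

The job is done and handed in at about 16.5 s of robot time. I carried the steel cup by its cap bar, seated it in the dock with its ears between the posts, and turned the cap about 83° (1.45 rad) anticlockwise. I then lifted it straight up and kept hold of it.

**Last checks before handing in:**
- **Cup:** the rim measured 0.088 m, which is full depth, and its centre was within about 1 mm of the dock's. The ears sat between the posts, with their tops at home height (0.068 m) early in the lift.
- **Cap:** the disc's underside was about 34 mm above the rim, so the plug was about 16 mm clear. It was tilted about 0.016 rad and within about 1 mm of the cup's axis. It was still gripped at a 50 N setting, with 15.4 mm between the fingers.

**Readings that disagreed:**
- At the start of the lift the force was near the full capped weight (-3.1 N), which could have meant the cup was coming up too. The ear height had not changed, and the force fell to -1.2 N once the plug was clear.
- Before that, the side and scene cameras differed by 3 to 4 mm on the dock's position, so I used the wrist camera.

I did not measure the other objects again at the end. The gripper never went near them, and the parts of the pictures I looked at showed nothing moved. Nothing was reported after I handed in, so I have no verdict and no reading from the final second.

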